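# Hold the clamp collar on the spindle flat

### The arm

A 6-joint arm with a two-finger parallel gripper is mounted at the origin on the work surface. World frame = base frame: x ahead of the robot, y to its left, z up, the work surface at z = 0. Lengths are in mm, angles in rad, forces in N, time in s.
With the tool pointing down it reaches from about 350 to 875 mm from the base axis. Payload 4.2 kg.
Tool frame: the origin (TCP) lies between the finger pads; the fingertips stand 14 mm ahead of it and the grasp point (between the pads) lies 5 mm behind it; z points along the fingers, y is the line along which they close (so a half turn about z gives the same grasp; the last joint's range is limited). The gripper opens to 85 mm and grips with 20 to 120 N. Pads are 22 mm wide; open, the fingers measure 114 mm over their backs; the gripper's body (76 mm by 85 mm) begins 54 mm behind the grasp point. The pads swing forward as they close: fully open they stand 13 mm farther back than shut.
Start: joints at [1.526, 0.385, 0.008, 0, -1.194, -0.259], TCP at [186.935, 596.368, 245.312] pointing down, gripper open.
Joint ranges: [-3.14, 3.14], [-1.21, 2.06], [-1.07, 1.41], [-3.16, 2.05], [-2.99, -0.16], [-3.1, 3.1]. Speed limits (rad/s): [2.79, 2.79, 3.14, 3.14, 3.14, 3.14].

### API

Orientations are given as a unit quaternion [x, y, z, w].
In Python, from bench import * gives the robot as it stands.
- The arm moves only by the tool carry_out, never from a script. Its argument "motion" is a list of rows, each a list of 7 numbers: the turn, a rotation vector about the tool's x, y, z in rad, then the shift along the tool's x, y, z in mm, then the opening, from -1 (shut) to 1 (fully open), so that 0 is half open. A call has 1 to 5 rows; each row is the pose to reach, as a shift and turn from the pose commanded when the call began, along the tool's axes at that moment; what a row does not reach only later rows make up. A row lasts 1/8 s, in which the tool goes at most 62.5 mm and 10.7 degrees, less where a joint would pass 70% of its speed; a pose out of reach is approached as far as the arm can. A call with a gripper value outside its range is refused whole. The fingers move at their own pace and stop on an object; the grip force is fixed at half the most. Time passes only in rows, so rows that repeat a pose let the fingers close. It gives the time, the measured TCP pose, the force, the opening and the grip force at its end, in the units of the state.
- read_state(): the state, without advancing time (a new reading comes with each control period).
- get_image(name): name is "side" or "top"; returns a dict with "color" (480x640x3 uint8, blue, green, red), "mtx" (3x3 intrinsics, pixels), "k1" (the pictures are not rectified: a ray, as slopes to the right and down, at radius r is drawn at 1 + k1 r^2 times it, then the intrinsics apply), "position" and "orientation" of the camera in the world. Camera axes: x right, y down, z forward; pixel columns grow to the right and rows downward; lengths in mm; the calibration is good to about 2 mm. A picture is of the moment at which its call begins. There is no depth.
- job_done(): hands the job in; it is judged then, once.
The state is a dict: "clock": time; "joints": joint angles; "joint_vel": joint speeds; "joint_efforts": joint torques, N m; "position": TCP position; "ee_rot": TCP orientation; "contact_force": force on the tool from outside, world axes, zero at the start; "wrist_torque": the same for the moment, N m; "gripper_width": finger opening in mm; "grasp_force": force on a finger pad.
Only numpy, scipy, OpenCV 4.12 (cv2) and the standard library are available. Lean on these libraries where they do the work, as an engineer would, in place of code of your own. Each camera call takes 0.05 s, during which the arm holds its last target. There are 200 camera calls.

### The job

On the black button box press stop (mushroom head), then reset (plain round), then brake release (square), each right in and one at a time, never the shrouded start button. Then pinch the bare spindle of the drive and turn it until the fingers feel its flat facing squarely out of the open side of the clear guard, a fingertip lying on the flat. Then lower the steel collar from the white block over the spindle with its screw on the flat and finish still holding it in the fingers, level, screw at mid-height of the flat and not resting on anything, ready to be tightened; leave the housing, shackle and hex key undisturbed.

Things in the scene. Friction and masses are not known exactly. Their poses are not given: they have to be found in the camera images.
- drive: Grey spindle drive fixed to the bench; case 156 x 150 mm, 62 high, feet 190 long in x. Origin: centre of underside; its z axis is the spindle axis. On it a clear guard, U-shaped from above (inner half-width 64 mm, closed round +x), top 118 mm above the bench, OPEN to the drive's own -x side. A bearing cap, 72 mm across, top 72 mm above the bench, carries the spindle.
- spindle (a joint): Angle of the upright spindle, rad: 0 = its flat faces squarely out of the guard's open side (drive's -x); grows anticlockwise seen from above. No stops; light drag (0.08 N m), stays where left. At the start the flat is turned away by 0.7 to 2.6 (joint positive).
- spindle_top (a point): Centre of the spindle's top end, 130 mm above the bench. The spindle is a 24 mm steel shaft standing 58 mm out of the bearing cap, tapered over the last 3 mm; x axis = direction the flat faces.
- spindle_flat: Flat milled on the spindle, 18 mm wide, 40 tall, from 15 mm above the bearing cap to 3 mm under the top. Origin: middle of the face, 107 mm above the bench, 8 mm off the spindle axis; x = outward, z up. Fingers pinching the flat and the round behind it measure 20 mm, across the round 24 mm. Below the flat the shaft is fully round: a ledge.
- button_box: Black push button box fixed to the bench, 212 x 74 x 55 mm high, long side along its x. Origin at the centre of the underside. Four grey buttons in a row 48 mm apart along x: stop, reset, brake release, start from -x to +x (the cable gland is on the +x end).
- stop_button (a joint): Stop, a 36 mm mushroom head at box x = -72 mm. Joint: 0 = out, grows to 0.006 m fully in; spring return, about 1.5 N to start moving, 5 N fully in; does not latch. It counts as pressed beyond 4 mm.
- stop_button_top (a point): Centre of the stop button's top, 77 mm above the bench.
- reset_button (a joint): Reset, a plain round button of 23 mm at box x = -24 mm. Joint: 0 = out, grows to 0.006 m fully in; spring return, about 1.5 N to start moving, 5 N fully in; does not latch. It counts as pressed beyond 4 mm.
- reset_button_top (a point): Centre of the reset button's top, 67 mm above the bench.
- release_button (a joint): Brake release, a square button of 24 mm at box x = +24 mm. Joint: 0 = out, grows to 0.006 m fully in; spring return, about 1.5 N to start moving, 5 N fully in; does not latch. It counts as pressed beyond 4 mm.
- release_button_top (a point): Centre of the brake release button's top, 67 mm above the bench.
- start_button (a joint): Start, a round button of 23 mm sunk in a raised 37 mm steel ring (ring top 68 mm above the bench) at box x = +72 mm; not to be pressed. Joint as the others.
- block: White nylon mounting block fixed to the bench, 130 x 100 x 30 mm high, origin at the centre of the underside; the collar lies on its top.
- collar: Loose steel collar, about 0.15 kg, lying flat: 44 mm across, bore 26.5, 20 high. Origin: centre of underside; z through the bore, x = way its screw sticks out. Screw at mid-height, its 7 mm point already 3.75 mm inside the bore (9.5 mm off centre): passes the spindle only within about 0.3 rad of the flat, and would drop to the ledge under it. Grip its sides at right angles to the screw.
- collar_center (a point): Centre of the collar's bore at mid-height, level with the screw.
- collar_screw (a point): Outer end of the collar's screw, 38.5 mm from the bore's centre; the screw's knurled head is 16 mm across and 10 mm long.
- housing: Bystander: polished titanium conductivity housing, loose, standing upright, 60 mm across, 150 mm tall; origin at the centre of the underside.
- shackle: Bystander: bronze shackle, loose, lying flat, about 75 x 75 x 18 mm; origin under the middle of its pin.
- hex_key: Bystander: dark steel hex key, loose, lying flat, 7 mm thick, about 95 x 26 mm; origin under its long arm.
Mind the look-alikes: they are no part of the job. There is more than one size of the collar; the job needs the middle-sized. There is more than one size of the drive; the one meant has the size given above.

How it is judged (in metres and radians):
On the way, in this order (a step that is already met when the one before it is completed fails the run):
1. the stop button is pressed (in by more than 4 mm of its 6) (value of joint stop_button above 0.004 m), for 0.05 s.
2. the reset button is pressed (in by more than 4 mm of its 6) (value of joint reset_button above 0.004 m), for 0.05 s.
3. the brake release button is pressed (in by more than 4 mm of its 6) (value of joint release_button above 0.004 m), for 0.05 s.
4. a finger lies on the spindle's flat while the flat faces out of the guard's open side within 0.2 rad (contact force between spindle_flat and the fingers above 2 N and angle between the x axis of spindle_flat and the x axis of drive, either way round below 0.2 rad and x of spindle_flat in the frame of drive below 0 m), for 0.2 s.
5. the collar is lifted off the block in the fingers (height (world z) of collar above 0.05 m and contact force between collar and the fingers above 2 N), for 0.1 s.
At the end, for the whole second after the job is handed in: Fingers grip the still collar (over 3 N), centred on the spindle within 3 mm, level within 0.12 rad, its screw on the flat within 0.25 rad and within 8 mm of mid-height (not on the ledge 17 mm below); the flat faces out of the guard's open side within 0.25 rad; buttons out (angle between the x axis of spindle_flat and the x axis of drive, either way round below 0.25 rad and x of spindle_flat in the frame of drive below 0 m and contact force between collar and the fingers above 3 N and horizontal distance between collar_center and spindle_top below 0.003 m and angle between collar's own z axis and vertical below 0.12 rad and linear speed of collar below 0.02 m/s and z of collar_center in the frame of spindle_flat between -0.008 and 0.008 m and y of collar_screw in the frame of spindle_flat between -0.009 and 0.009 m and x of collar_screw in the frame of spindle_flat above 0.015 m and value of joint each of stop_button, reset_button, release_button below 0.0015 m); the arm keeps its last pose, push and grip.
It fails at once if the start button is pressed (value of joint start_button above 0.002 m).
It fails at once if two buttons are in at once (value of joint each of stop_button, reset_button above 0.002 m or value of joint each of reset_button, release_button above 0.002 m or value of joint each of stop_button, release_button above 0.002 m).
It fails at once if the housing, the shackle or the hex key is moved by more than 30 mm, or the housing tips over (angle between housing's own z axis and vertical above 0.5 rad or distance of any of housing, shackle, hex_key from where it was at the start of the episode above 0.03 m).
It also fails if it takes over 72 s, if anything falls off the work surface, if the arm or the gripper's body presses on something with over 40 N, if the wrist force passes 120 N, or if a joint passes its speed limit or range.

## Working session

There is one attempt and no reset: what is moved stays moved. The work goes in short steps, Python scripts to look and compute and a tool call to move; the robot and the scene stay as the last step left them, time stands still between calls to the robot, and variables do not carry over. Pictures are saved under pics/ and viewed, at most 10 in all, crops included, and the job is handed in when it is done.

Besides the shell and the picture viewer there is one more tool, called after "Call:" by a JSON object that holds its "api" and its "payload", one argument or row to a line. carry_out: Moves the arm, as the interface text tells. Its arguments: {"type":"object","properties":{"motion":{"type":"array"}},"required":["motion"]}

```bash
ls; mkdir -p pics; python3 - <<'E'
from bench import *
import cv2
for n in("top","side"):
    d=get_image(n); cv2.imwrite(f"pics/{n}0.png",d["color"]); print(n,d["mtx"],d["k1"],d["position"],d["orientation"])
print(read_state())
E
```

```text
pics
top [[584.50256056   0.         314.60063377]
 [  0.         584.50256056 241.63506277]
 [  0.           0.           1.        ]] -0.17352161308031847 [ 456.77203593    6.31212605 1101.41776403] [ 0.71236652 -0.69932121  0.04701235 -0.03568789]
side [[438.61091083   0.         318.04018062]
 [  0.         438.61091083 238.22865494]
 [  0.           0.           1.        ]] 0.025703999235127627 [364.46855714 583.67187999 557.3280178 ] [-0.14268798  0.87815655 -0.44958193  0.07973272]
{'clock': 0.1, 'joints': array([ 1.52562035e+00,  3.85460139e-01,  6.79701369e-03, -4.34668144e-04,
       -1.19400561e+00, -2.58608148e-01]), 'joint_vel': array([-0.00142243, -0.00255047,  0.00458269,  0.00051717, -0.00145581,
        0.00107276]), 'joint_efforts': array([-2.36867972e-04, -3.93321061e+01,  1.88930118e+01,  4.19794232e+00,
       -2.59807217e-03,  3.82926544e-06]), 'position': array([186.7884294 , 595.929445  , 244.35629395]), 'ee_rot': array([ 9.88473978e-01, -1.51387841e-01, -1.01145361e-04,  9.52396391e-04]), 'contact_force': array([-0.15552977, -0.24812058,  0.11194398]), 'wrist_torque': array([-0.04198359,  0.01613333,  0.01702221]), 'grasp_force': 0.0, 'gripper_width': 85.71831116664069}
```

View pics/top0.png

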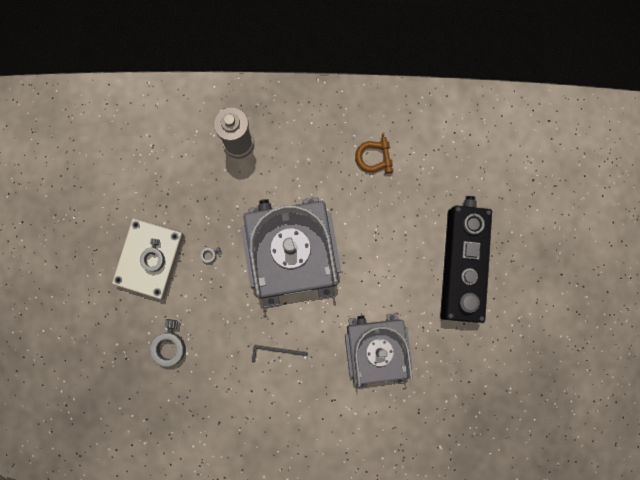

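View pics/side0.png

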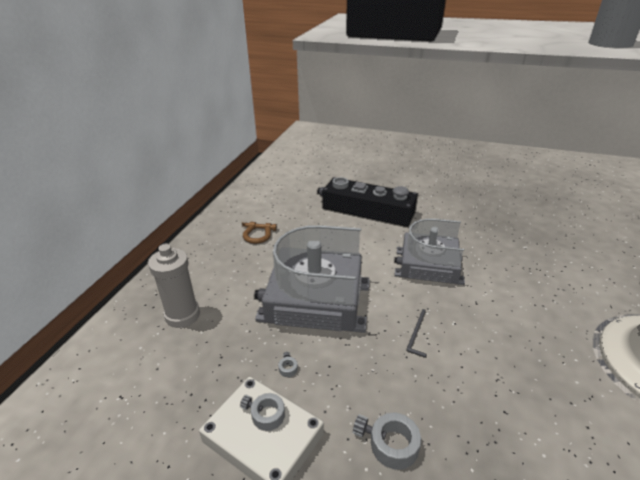

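The top view shows the button box with stop at (469,302), reset (470,277), square brake release (471,250) and shrouded start (474,223).

- **Drives:** large at (290,248) and small at (380,352). At about 0.56 px/mm the 156 mm case should span about 88 px, which fits the large one.
- **Collars:** small (208,255), middle on the white block (152,260), large (168,350). I'm taking the one on the block.

I'll confirm both in one enlarged crop.

```bash
cat > h.py <<'E'
import numpy as np, cv2
from scipy.spatial.transform import Rotation as R
from bench import *
class Cam:
    def __init__(s,n):
        d=get_image(n); s.img=d["color"]; s.K=np.array(d["mtx"]); s.k=d["k1"]; s.p=np.array(d["position"]); s.R=R.from_quat(d["orientation"]).as_matrix()
    def ray(s,u,v):
        D=np.array([s.k,0,0,0,0.])*1.0
        x=np.array([(u-s.K[0,2])/s.K[0,0],(v-s.K[1,2])/s.K[1,1]]); y=x.copy()
        for _ in range(20): y=x/(1+s.k*(y@y))
        return s.R@np.array([*y,1])
    def on(s,u,v,z):
        r=s.ray(u,v); return s.p+r*(z-s.p[2])/r[2]
    def px(s,P):
        c=s.R.T@(np.array(P,float)-s.p); y=c[:2]/c[2]; y=y*(1+s.k*(y@y)); return s.K[0,0]*y[0]+s.K[0,2], s.K[1,1]*y[1]+s.K[1,2]
E
python3 - <<'E'
from h import *
t=Cam("top"); g=t.img
for n,u,v,z in [("stop",469,302,77),("reset",470,277,67),("rel",471,250,67),("start",474,223,64),("spindle",290,243,130),("collar",152,260,50),("house",229,119,150),("drive c",291,253,62),("case l",247,270,62),("case r",339,265,62)]: print(n,t.on(u,v,z).round(1))
a=cv2.resize(g[190:310,235:345],None,fx=5,fy=5,interpolation=cv2.INTER_CUBIC)
b=cv2.resize(g[210:310,110:195],None,fx=3,fy=3,interpolation=cv2.INTER_CUBIC)
c=cv2.resize(g[200:330,430:500],None,fx=2.2,fy=2.2,interpolation=cv2.INTER_CUBIC)
o=np.zeros((600,800,3),np.uint8); o[:,:550]=a; o[:300,550:800]=b[:,:250]; o[310:310+c.shape[0],550:550+c.shape[1]]=c
cv2.imwrite("pics/crop1.png",o)
E
```

```text
stop [ 474.7 -285.3   77. ]
reset [ 519.9 -290.3   67. ]
rel [ 568.8 -292.6   67. ]
start [ 618.8 -299.9   64. ]
spindle [568.   32.8 130. ]
collar [541.1 286.1  50. ]
house [775.4 140.9 150. ]
drive c [557.9  32.5  62. ]
case l [525.9 110.3  62. ]
case r [538.  -53.6  62. ]
```

View pics/crop1.png

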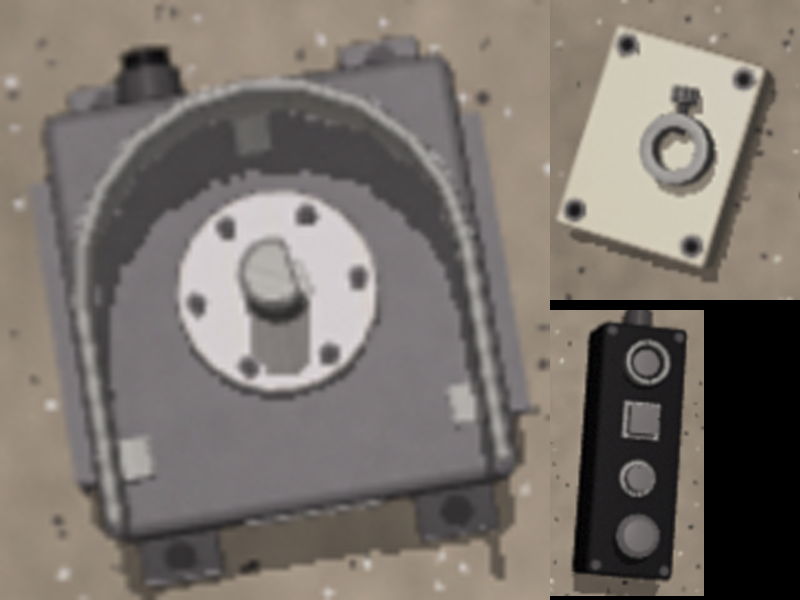

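The crop confirms the large drive, with its guard opening toward the robot (image down) and slightly right. The flat chord on the spindle runs from crop (285,240) to (298,285), so the flat faces right, about 1.7 rad from the opening. The middle collar lies on the block with its screw pointing up in the image. The buttons are where I measured them.

```bash
cat >> h.py <<'E'
def go(P,psi=None):
    "tool-frame shift/turn to put the TCP at P, pointing down, tool x at yaw psi"
    s=read_state(); M=R.from_quat(s["ee_rot"]); m=M.as_matrix()
    if psi is None: psi=np.arctan2(m[1,0],m[0,0])
    T=R.from_matrix(np.array([[np.cos(psi),np.sin(psi),0],[np.sin(psi),-np.cos(psi),0],[0,0,-1]]))
    print("turn",(M.inv()*T).as_rotvec().round(3),"shift",(m.T@(np.array(P)-s["position"])).round(1),"yaw now",round(float(np.arctan2(m[1,0],m[0,0])),3))
E
python3 - <<'E'
from h import *
go([450,150,250]); go([473,-285,120])
t=Cam("top"); f=lambda u,v,z:t.on(235+u/5,190+v/5,z)
bl,br,fl,fr=[f(*p,62) for p in [(45,122),(448,60),(85,487),(517,462)]]
for a,b in [(bl,br),(bl,fl),(br,fr)]:
    d=b-a; print(d[:2].round(1),np.hypot(*d[:2]).round(1),np.arctan2(d[1],d[0]).round(3))
a,b=f(120,530,118),f(505,465,118);d=b-a;print("guard front",a.round(1),b.round(1),np.arctan2(d[1],d[0]).round(3))
print("top spindle",f(273,263,130), "cap",f(277,291,72))
u=f(285,240,130)-f(298,285,130); print("flat chord",np.arctan2(u[1],u[0]))
e=lambda u,v,z:t.on(110+(u-550)/3,210+v/3,z)
print("collar",e(676,149,50),"screwhead",e(685,93,40+8))
E
```

```text
turn [ 0.002 -0.    -0.   ] shift [384.6 346.8  -4.9] yaw now -0.304
turn [ 0.002 -0.    -0.   ] shift [536.7 754.8 125.8] yaw now -0.304
[  25.5 -144.9] 147.1 -1.396
[-131.   -18.3] 132.2 -3.003
[-144.7  -26.8] 147.1 -2.958
guard front [478.9  83.3 118. ] [503.1 -45.7 118. ] -1.385
top spindle [568.68260768  33.51463981 130.        ] cap [565.41337532  33.49930869  72.        ]
flat chord 0.30099565702957254
collar [541.70006781 286.13194155  50.        ] screwhead [576.25085727 282.71298496  48.        ]
```

Call:
{"api": "carry_out", "payload": {
  "motion": [
    [0,0,0,385,347,0,-1],
    [0,0,0,385,347,0,-1],
    [0,0,0,385,347,0,-1],
    [0,0,0,385,347,0,-1],
    [0,0,0,385,347,0,-1]
  ]
}}

```text
clock: 0.82
position: [346.4, 325.4, 245.4]
ee_rot: [0.989, -0.151, 0.0, -0.0]
contact_force: [0.9, 0.3, -0.7]
gripper_width: 0.0
grasp_force: 0.0
```

Call:
{"api": "carry_out", "payload": {
  "motion": [
    [0,0,0,350,550,0,-1],
    [0,0,0,350,550,0,-1],
    [0,0,0,350,550,0,-1],
    [0,0,0,350,550,0,-1],
    [0,0,0,350,550,0,-1]
  ]
}}

```text
clock: 1.45
position: [427.2, 23.6, 245.7]
ee_rot: [0.989, -0.151, 0.0, -0.0]
contact_force: [0.6, 0.7, -0.1]
gripper_width: -0.0
grasp_force: 0.0
```

```bash
python3 - <<'E'
from h import *
s=read_state();print(s["position"],s["joints"]);go([473,-285,120])
E
```

```text
[427.18079173  23.60867159 245.65288342] [ 4.38046517e-01  4.05231469e-02 -4.41924989e-01  7.25281394e-05
 -1.08724060e+00  8.29557098e-01]
turn [-0.001 -0.001  0.   ] shift [135.8 280.9 125.6] yaw now -0.303
```

Call:
{"api": "carry_out", "payload": {
  "motion": [
    [0,0,0,136,281,0,-1],
    [0,0,0,136,281,0,-1],
    [0,0,0,136,281,60,-1],
    [0,0,0,136,281,120,-1],
    [0,0,0,136,281,120,-1]
  ]
}}

```text
clock: 2.08
position: [468.6, -255.9, 148.0]
ee_rot: [0.988, -0.152, 0.001, 0.0]
contact_force: [1.1, 0.5, -0.2]
gripper_width: 0.3
grasp_force: 0.0
```

Call:
{"api": "carry_out", "payload": {
  "motion": [
    [0,0,0,0,0,0,-1],
    [0,0,0,0,0,0,-1]
  ]
}}

```text
clock: 2.33
position: [468.5, -254.1, 148.8]
ee_rot: [0.988, -0.151, -0.0, 0.0]
contact_force: [0.5, 0.6, 0.0]
gripper_width: 0.1
grasp_force: 0.0
```

```bash
python3 - <<'E'
from h import *
go([473,-285,125]);go([473,-285,87])
t=Cam("top");s=Cam("side")
# box row direction check: side-view button centres
for c,n in((t,"top"),(s,"side")):
  for p in ([475,-285,77],[520,-290,67],[569,-293,67],[568,33.5,130],[541.5,286,50]): print(n,np.round(c.px(p),1))
E
```

```text
turn [0. 0. 0.] shift [13.5 28.2 23.8] yaw now -0.304
turn [0. 0. 0.] shift [13.5 28.1 61.8] yaw now -0.304
top [468.8 301.8]
top [469.9 276.9]
top [471.2 249.9]
top [289.6 243. ]
top [152.1 259.8]
side [399.5 188. ]
side [379.7 187.9]
side [359.1 184.1]
side [311.8 241.5]
side [267.4 404.1]
```

Call:
{"api": "carry_out", "payload": {
  "motion": [
    [0,0,0,13.5,28,23,-1],
    [0,0,0,13.5,28,50,-1],
    [0,0,0,13.5,28,58,-1],
    [0,0,0,13.5,28,60,-1],
    [0,0,0,13.5,28,60,-1]
  ]
}}

```text
clock: 3.05
position: [473.7, -284.4, 90.2]
ee_rot: [0.989, -0.151, 0.001, 0.0]
contact_force: [0.0, 1.2, 1.5]
gripper_width: 0.3
grasp_force: 0.9
```

Contact begins as expected (TCP 90). Next I press the button right in.

Call:
{"api": "carry_out", "payload": {
  "motion": [
    [0,0,0,0,0,3,-1],
    [0,0,0,0,0,6,-1],
    [0,0,0,0,0,6.5,-1],
    [0,0,0,0,0,6.5,-1]
  ]
}}

```text
clock: 3.55
position: [474.0, -284.8, 84.5]
ee_rot: [0.989, -0.151, 0.001, 0.0]
contact_force: [-2.2, 4.0, 13.0]
gripper_width: -0.3
grasp_force: 6.7
```

Call:
{"api": "carry_out", "payload": {
  "motion": [
    [0,0,0,0,0,-40,-1],
    [0,0,0,0,0,-40,-1],
    [0,0,0,45.5,-9,-40,-1],
    [0,0,0,45.5,-9,-30,-1],
    [0,0,0,45.5,-9,-15,-1]
  ]
}}

```text
clock: 4.18
position: [518.4, -289.6, 95.6]
ee_rot: [0.988, -0.152, -0.001, -0.0]
contact_force: [0.3, 0.2, -0.2]
gripper_width: 0.4
grasp_force: 0.0
```

Call:
{"api": "carry_out", "payload": {
  "motion": [
    [0,0,0,0,0,10,-1],
    [0,0,0,0,0,20,-1],
    [0,0,0,0,0,24.5,-1],
    [0,0,0,0,0,25,-1],
    [0,0,0,0,0,25,-1]
  ]
}}

```text
clock: 4.8
position: [518.0, -289.7, 74.9]
ee_rot: [0.989, -0.151, -0.001, 0.0]
contact_force: [-6.1, 4.6, 15.0]
gripper_width: -0.0
grasp_force: 8.0
```

Call:
{"api": "carry_out", "payload": {
  "motion": [
    [0,0,0,0,0,-30,-1],
    [0,0,0,0,0,-30,-1],
    [0,0,0,48,-11,-30,-1],
    [0,0,0,48,-11,-22,-1],
    [0,0,0,48,-11,-13,-1]
  ]
}}

```text
clock: 5.42
position: [567.2, -293.3, 83.6]
ee_rot: [0.988, -0.152, -0.001, -0.0]
contact_force: [0.2, 1.1, -0.2]
gripper_width: 0.1
grasp_force: 0.0
```

Call:
{"api": "carry_out", "payload": {
  "motion": [
    [0,0,0,0,0,5,-1],
    [0,0,0,0,0,10,-1],
    [0,0,0,0,0,13,-1],
    [0,0,0,0,0,13.5,-1],
    [0,0,0,0,0,13.5,-1]
  ]
}}

```text
clock: 6.05
position: [567.0, -293.5, 74.9]
ee_rot: [0.989, -0.151, -0.001, 0.0]
contact_force: [-7.5, 4.3, 16.2]
gripper_width: -0.1
grasp_force: 8.0
```

Call:
{"api": "carry_out", "payload": {
  "motion": [
    [0,0,0,0,0,-60,0],
    [0,0,0,0,0,-120,0],
    [0,0,0,0,0,-140,0]
  ]
}}

```text
clock: 6.42
position: [569.8, -294.5, 217.0]
ee_rot: [0.988, -0.151, 0.005, 0.001]
contact_force: [0.7, -0.4, 0.0]
gripper_width: 43.0
grasp_force: 0.0
```

```bash
python3 - <<'E'
from h import *
go([567,33.5,215],0.30)
s=Cam("side"); t=Cam("top")
o=np.zeros((600,800,3),np.uint8)
o[:,:400]=cv2.resize(s.img[215:335,270:350],(400,600),interpolation=cv2.INTER_CUBIC)
o[:400,400:]=cv2.resize(s.img[370:450,230:310],(400,400),interpolation=cv2.INTER_CUBIC)
cv2.imwrite("pics/side_crop.png",o)
E
```

```text
turn [ 0.003 -0.009 -0.603] shift [-100.7 -312.2    0.9] yaw now -0.303
```

View pics/side_crop.png

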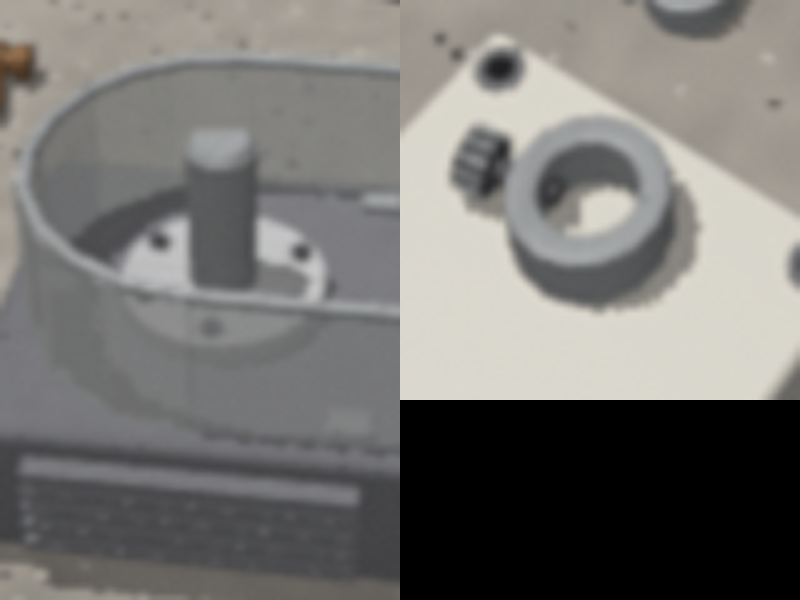

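```bash
python3 - <<'E'
from h import *
s=Cam("side"); t=Cam("top")
def tri(a,b):
    A=[];B=0
    M=np.zeros((3,3));v=np.zeros(3)
    for c,p in((t,a),(s,b)):
        r=c.ray(*p);r/=np.linalg.norm(r);Q=np.eye(3)-np.outer(r,r);M+=Q;v+=Q@c.p
    return np.linalg.solve(M,v).round(1)
print("spindle",tri((289.6,242.6),(314.2,244)),s.on(314.2,244,130).round(1))
print("collar top",tri((152,259.7),(267.6,408)),s.on(267.6,408,50).round(1))
print("screw",tri((155,241),(246.3,402.3)))
print("stop",s.on(401,190,77).round(1))
E
```

```text
spindle [566.8  33.  125.1] [561.9  38.9 130. ]
collar top [541.6 287.6  43.7] [539.  291.1  50. ]
screw [575.9 285.   36.7]
stop [ 470.2 -276.9   77. ]
```

Call:
{"api": "carry_out", "payload": {
  "motion": [
    [0,0,-0.187,0,0,0,0],
    [0,0,-0.37,-50,-150,0,0],
    [0,0,-0.56,-100,-312,0,0],
    [0,0,-0.6,-100,-312,0,0],
    [0,0,-0.6,-100,-312,0,0]
  ]
}}

```text
clock: 7.25
position: [565.1, -41.9, 209.3]
ee_rot: [0.989, 0.147, -0.002, -0.0]
contact_force: [-0.1, -0.9, 0.7]
gripper_width: 42.6
grasp_force: 0.0
```

Call:
{"api": "carry_out", "payload": {
  "motion": [
    [0,0,0,0,0,0,0]
  ]
}}

```text
clock: 7.38
position: [565.4, -39.9, 209.5]
ee_rot: [0.989, 0.15, -0.002, -0.0]
contact_force: [-0.2, -0.7, 0.2]
gripper_width: 42.6
grasp_force: 0.0
```

```bash
python3 - <<'E'
from h import *
s=read_state();print(s["position"],s["joints"].round(2));go([567,33,140],0.30)
E
```

```text
[565.38494375 -39.93155713 209.48107157] [ 0.21  0.32 -0.19 -0.   -1.07  1.66]
turn [-0.001  0.004  0.002] shift [ 23.5 -69.1  69.5] yaw now 0.302
```

Call:
{"api": "carry_out", "payload": {
  "motion": [
    [0,0,0,23.5,-69,20,0],
    [0,0,0,23.5,-69,40,0],
    [0,0,0,23.5,-69,59,0],
    [0,0,0,23.5,-69,59,0]
  ]
}}

```text
clock: 7.88
position: [566.8, 28.2, 149.5]
ee_rot: [0.989, 0.147, -0.004, 0.0]
contact_force: [-0.7, 0.1, 0.0]
gripper_width: 42.6
grasp_force: 0.0
```

```bash
python3 - <<'E'
from h import *
go([567,33,107],0.30)
s=Cam("side"); t=Cam("top")
o=np.zeros((600,800,3),np.uint8)
o[:,:400]=cv2.resize(s.img[185:305,270:350],(400,600),interpolation=cv2.INTER_CUBIC)
o[:400,400:]=cv2.resize(t.img[205:285,250:330],(400,400),interpolation=cv2.INTER_CUBIC)
cv2.imwrite("pics/above.png",o)
E
```

```text
turn [-0.     0.007 -0.005] shift [ 1.8 -4.5 42.5] yaw now 0.295
```

View pics/above.png

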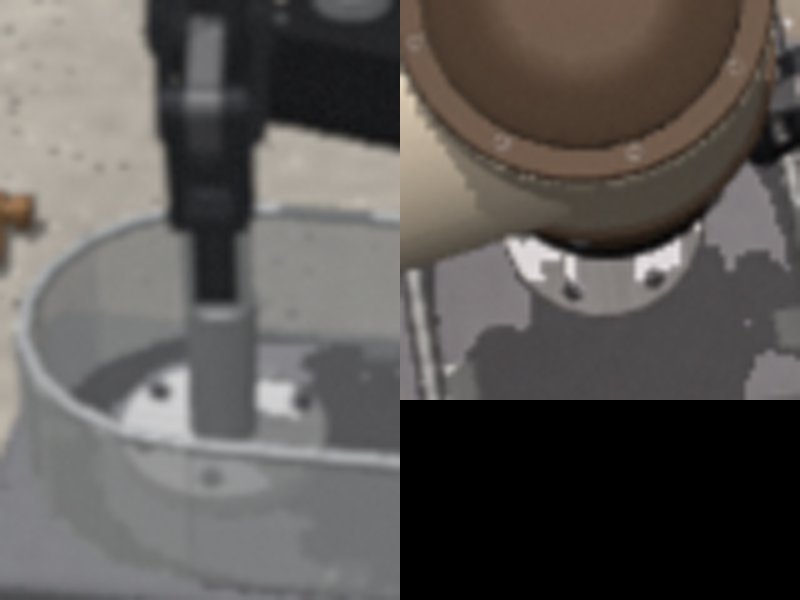

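The side crop shows the near finger (centre about x=217) lined up with the spindle (centre about x=221) and clear of the guard rim. I'll descend and pinch.

Call:
{"api": "carry_out", "payload": {
  "motion": [
    [0,0,0,1,-4.5,5,0],
    [0,0,0,1,-4.5,25,0],
    [0,0,0,1,-4.5,42,0],
    [0,0,0,1,-4.5,42,0]
  ]
}}

```text
clock: 8.48
position: [567.7, 33.5, 109.9]
ee_rot: [0.989, 0.147, -0.001, 0.0]
contact_force: [-0.1, -0.7, 0.5]
gripper_width: 42.5
grasp_force: 0.0
```

Call:
{"api": "carry_out", "payload": {
  "motion": [
    [0,0,0,0,0,0,-0.3],
    [0,0,0,0,0,0,-1],
    [0,0,0,0,0,0,-1],
    [0,0,0,0,0,0,-1],
    [0,0,0,0,0,0,-1]
  ]
}}

```text
clock: 9.1
position: [568.0, 37.3, 112.3]
ee_rot: [0.989, 0.148, 0.001, -0.002]
contact_force: [-6.9, 13.9, 5.8]
gripper_width: 18.8
grasp_force: 58.6
```

```bash
python3 - <<'E'
from h import *
s=read_state();print({k:s[k] for k in("position","gripper_width","grasp_force","contact_force","wrist_torque")});go(s["position"],0.175)
E
```

```text
{'position': array([568.01705191,  37.34547216, 112.27893056]), 'gripper_width': 18.763328745949618, 'grasp_force': 58.56650127097964, 'contact_force': array([-6.87629405, 13.85855606,  5.82296585]), 'wrist_torque': array([ 3.81729742,  1.87454626, -0.11655787])}
turn [-0.005 -0.003  0.121] shift [0. 0. 0.] yaw now 0.296
```

Width is about 19, so the pads lie on the flat and the round behind it. I'll relieve the side load, then turn 1.69 about tool z, keeping the axis 2 mm along tool +y from the TCP.

Call:
{"api": "carry_out", "payload": {
  "motion": [
    [0,0,0,1,-3.5,-2,-1],
    [0,0,0,1,-3.5,-2,-1],
    [0,0,0,1,-3.5,-2,-1]
  ]
}}

```text
clock: 9.48
position: [567.9, 37.5, 112.3]
ee_rot: [0.989, 0.147, -0.0, -0.0]
contact_force: [0.5, 1.9, -6.6]
gripper_width: 18.8
grasp_force: 59.5
```

Call:
{"api": "carry_out", "payload": {
  "motion": [
    [0,0,0.17,0.3,0,0,-1],
    [0,0,0.34,0.7,0.1,0,-1],
    [0,0,0.51,1,0.3,0,-1],
    [0,0,0.68,1.3,0.5,0,-1],
    [0,0,0.85,1.5,0.7,0,-1]
  ]
}}

```text
clock: 10.1
position: [569.0, 34.2, 112.3]
ee_rot: [0.961, -0.276, -0.001, 0.002]
contact_force: [0.1, -10.3, -7.1]
gripper_width: 18.2
grasp_force: 60.8
```

```bash
python3 - <<'E'
from h import *
s=read_state();print({k:s[k] for k in("position","gripper_width","grasp_force","contact_force","wrist_torque")});go(s["position"],-1.396)
E
```

```text
{'position': array([569.02073346,  34.21021549, 112.29899025]), 'gripper_width': 18.22548093203513, 'grasp_force': 60.849748348482535, 'contact_force': array([  0.07164422, -10.27200978,  -7.12182362]), 'wrist_torque': array([-2.71618606, -0.5036253 ,  0.20613455])}
turn [ 0.005 -0.002  0.836] shift [0. 0. 0.] yaw now -0.56
```

Call:
{"api": "carry_out", "payload": {
  "motion": [
    [0,0,0.17,0.5,3,0,-1],
    [0,0,0.34,0.9,4,0,-1],
    [0,0,0.51,1.2,4.5,0,-1],
    [0,0,0.67,1.5,5,0,-1],
    [0,0,0.835,1.8,5.5,0,-1]
  ]
}}

```text
clock: 10.72
position: [567.2, 30.9, 112.3]
ee_rot: [0.767, -0.642, -0.001, 0.001]
contact_force: [-3.6, 1.0, -3.5]
gripper_width: 18.7
grasp_force: 60.7
```

Call:
{"api": "carry_out", "payload": {
  "motion": [
    [0,0,0,0,0,0,-1],
    [0,0,0,0,0,0,-1]
  ]
}}

```text
clock: 10.98
position: [567.3, 30.9, 112.3]
ee_rot: [0.769, -0.639, -0.001, 0.001]
contact_force: [-4.5, -0.7, -3.7]
gripper_width: 18.6
grasp_force: 60.4
```

```bash
python3 - <<'E'
from h import *
s=read_state();print({k:s[k] for k in("position","gripper_width","grasp_force","contact_force","wrist_torque")});go(s["position"],-1.396)
E
```

```text
{'position': array([567.25292371,  30.94872597, 112.34357595]), 'gripper_width': 18.592103099205318, 'grasp_force': 60.42744891601615, 'contact_force': array([-4.51639721, -0.68882416, -3.72260596]), 'wrist_torque': array([-0.30964248,  0.8964273 , -0.02448066])}
turn [ 0.003 -0.     0.009] shift [0. 0. 0.] yaw now -1.387
```

The flat should now face out through the opening. The force is low and the width is on the flat. I'll release, lift and go above the collar.

Call:
{"api": "carry_out", "payload": {
  "motion": [
    [0,0,0,0,0,0,-0.6],
    [0,0,0,0,0,0,-0.2],
    [0,0,0,0,0,0,0],
    [0,0,0,0,0,-40,0],
    [0,0,0,0,0,-95,0]
  ]
}}

```text
clock: 11.6
position: [568.9, 31.6, 208.5]
ee_rot: [0.769, -0.64, 0.0, 0.001]
contact_force: [1.9, 1.0, 0.8]
gripper_width: 42.6
grasp_force: 0.0
```

```bash
python3 - <<'E'
from h import *
go([541.5,286.5,130],-0.09); print(read_state()["joints"].round(2))
E
```

```text
turn [ 1.000e-03 -0.000e+00 -1.298e+00] shift [-255.6  -19.5   78.3] yaw now -1.388
[ 0.34  0.32 -0.19  0.   -1.07 -0.16]
```

Call:
{"api": "carry_out", "payload": {
  "motion": [
    [0,0,-0.18,-60,-5,0,0.5],
    [0,0,-0.36,-120,-10,0,0.5],
    [0,0,-0.54,-180,-15,0,0.5],
    [0,0,-0.72,-240,-19,0,0.5],
    [0,0,-0.9,-256,-19,0,0.5]
  ]
}}

```text
clock: 12.22
position: [541.2, 291.0, 208.7]
ee_rot: [0.972, -0.237, 0.001, -0.001]
contact_force: [0.5, -0.1, -0.4]
gripper_width: 64.0
grasp_force: 0.0
```

Call:
{"api": "carry_out", "payload": {
  "motion": [
    [0,0,-0.18,0,0,20,0.5],
    [0,0,-0.36,0,0,50,0.5],
    [0,0,-0.4,0,0,75,0.5],
    [0,0,-0.4,0,0,75,0.5]
  ]
}}

```text
clock: 12.72
position: [540.7, 286.7, 131.6]
ee_rot: [0.999, -0.044, -0.001, 0.001]
contact_force: [0.5, 0.5, 0.2]
gripper_width: 64.1
grasp_force: 0.0
```

```bash
python3 - <<'E'
from h import *
go([541.5,286.5,90],-0.09)
s=Cam("side"); t=Cam("top")
o=np.zeros((600,800,3),np.uint8)
o[:,:400]=cv2.resize(s.img[335:455,230:310],(400,600),interpolation=cv2.INTER_CUBIC)
o[:400,400:]=cv2.resize(t.img[218:268,265:315],(400,400),interpolation=cv2.INTER_CUBIC)
o[400:,400:650]=cv2.resize(s.img[230:280,285:348],(250,200),interpolation=cv2.INTER_CUBIC)
cv2.imwrite("pics/c2.png",o)
E
```

```text
turn [0.002 0.001 0.001] shift [ 0.9  0.  41.6] yaw now -0.089
```

View pics/c2.png

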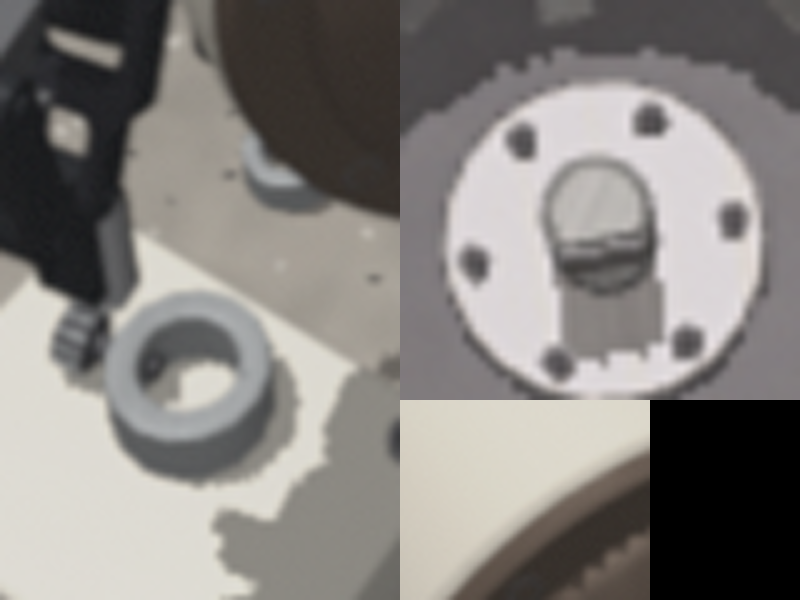

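The flat now shows its edge at crop (555,248)–(648,235), facing down the image out of the opening, parallel to the drive front. The collar is untouched between the fingers. I'll descend and grip.

Call:
{"api": "carry_out", "payload": {
  "motion": [
    [0,0,0,1,0,40,0.5],
    [0,0,0,1,0,70,0.5],
    [0,0,0,1,0,85,0.5],
    [0,0,0,1,0,85,0.5],
    [0,0,0,1,0,85,0.5]
  ]
}}

```text
clock: 13.45
position: [543.0, 287.5, 49.4]
ee_rot: [0.999, -0.044, 0.001, -0.001]
contact_force: [-0.3, 0.4, -0.2]
gripper_width: 63.9
grasp_force: 0.0
```

Call:
{"api": "carry_out", "payload": {
  "motion": [
    [0,0,0,0,0,0,0.2],
    [0,0,0,0,0,0,-0.1],
    [0,0,0,0,0,0,-0.1],
    [0,0,0,0,0,0,-1],
    [0,0,0,0,0,0,-1]
  ]
}}

```text
clock: 14.08
position: [542.7, 287.4, 49.3]
ee_rot: [0.999, -0.044, 0.001, -0.001]
contact_force: [-0.4, 0.0, 5.2]
gripper_width: 40.9
grasp_force: 61.3
```

The width reads low, so the grip may only be on the collar's upper edge. I'll reopen, go 5 mm lower and regrip.

Call:
{"api": "carry_out", "payload": {
  "motion": [
    [0,0,0,0,0,0,0.4],
    [0,0,0,0,0,0,0.4],
    [0,0,0,0,0,5,0.4],
    [0,0,0,0,0,5,0],
    [0,0,0,0,0,5,-0.1]
  ]
}}

```text
clock: 14.7
position: [541.9, 286.8, 42.6]
ee_rot: [0.999, -0.044, -0.0, 0.0]
contact_force: [-0.7, 0.1, 0.9]
gripper_width: 41.4
grasp_force: 61.1
```

Call:
{"api": "carry_out", "payload": {
  "motion": [
    [0,0,0,0,0,0,-1],
    [0,0,0,0,0,0,-1],
    [0,0,0,0,0,0,-1]
  ]
}}

```text
clock: 15.08
position: [541.9, 286.8, 42.7]
ee_rot: [0.999, -0.044, 0.0, -0.0]
contact_force: [0.4, 0.6, -0.7]
gripper_width: 41.5
grasp_force: 61.0
```

```bash
python3 - <<'E'
from h import *
s=read_state();print({k:s[k] for k in("position","gripper_width","grasp_force","contact_force","wrist_torque")})
s=Cam("side")
cv2.imwrite("pics/grip.png",cv2.resize(s.img[355:455,210:320],(660,600),interpolation=cv2.INTER_CUBIC))
E
```

```text
{'position': array([541.90766155, 286.76222481,  42.68145068]), 'gripper_width': 41.51141825494583, 'grasp_force': 60.99084581248462, 'contact_force': array([ 0.39366845,  0.63412749, -0.65599246]), 'wrist_torque': array([0.19515287, 0.03569338, 0.01455831])}
```

View pics/grip.png

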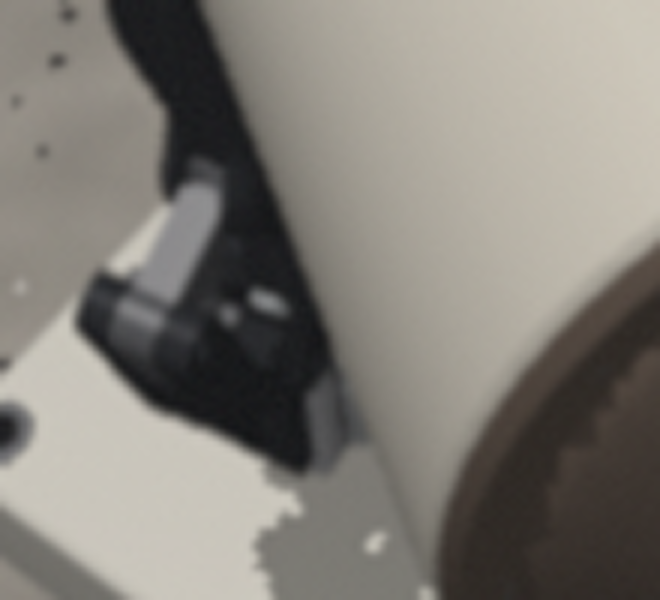

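The arm hides the collar at (320,430), but forces are small and the opening is steady with a 61 N grip. I'll lift and carry it over.

Call:
{"api": "carry_out", "payload": {
  "motion": [
    [0,0,0,0,0,-30,-1],
    [0,0,0,0,0,-80,-1],
    [0,0,0.1,0,0,-130,-1],
    [0,0,0.25,0,0,-150,-1],
    [0,0,0.4,0,0,-150,-1]
  ]
}}

```text
clock: 15.75
position: [542.4, 287.0, 195.0]
ee_rot: [0.97, -0.244, 0.001, -0.002]
contact_force: [-0.1, -0.8, -2.5]
gripper_width: 41.5
grasp_force: 61.0
```

```bash
python3 - <<'E'
from h import *
s=read_state();print(s["gripper_width"],s["contact_force"],s["wrist_torque"]); go([565,34,185],-2.967)
E
```

```text
41.47217784743042 [-0.05615572 -0.82892124 -2.46801054] [-0.0220424   0.02564047  0.01269161]
turn [-0.003  0.004  2.473] shift [139.8 212.1   9.4] yaw now -0.494
```

Call:
{"api": "carry_out", "payload": {
  "motion": [
    [0,0,0.17,28,42,0,-1],
    [0,0,0.34,56,85,0,-1],
    [0,0,0.51,84,127,0,-1],
    [0,0,0.68,112,170,0,-1],
    [0,0,0.85,140,212,0,-1]
  ]
}}

```text
clock: 16.38
position: [565.3, 32.0, 192.3]
ee_rot: [0.782, -0.623, -0.0, 0.0]
contact_force: [-0.1, 0.2, -1.0]
gripper_width: 41.5
grasp_force: 61.1
```

Call:
{"api": "carry_out", "payload": {
  "motion": [
    [0,0,0.17,0,0,0,-1],
    [0,0,0.34,0,0,0,-1],
    [0,0,0.51,0,0,0,-1],
    [0,0,0.68,0,0,0,-1],
    [0,0,0.85,0,0,0,-1]
  ]
}}

```text
clock: 17.0
position: [565.3, 33.5, 192.1]
ee_rot: [-0.456, 0.89, 0.0, -0.001]
contact_force: [-0.7, 0.8, -0.8]
gripper_width: 41.6
grasp_force: 61.1
```

Call:
{"api": "carry_out", "payload": {
  "motion": [
    [0,0,0.17,0,0,0,-1],
    [0,0,0.34,0,0,0,-1],
    [0,0,0.51,0,0,0,-1],
    [0,0,0.68,0,0,0,-1],
    [0,0,0.77,0,0,0,-1]
  ]
}}

```text
clock: 17.62
position: [565.3, 33.5, 192.1]
ee_rot: [-0.089, 0.996, -0.0, -0.001]
contact_force: [0.4, 0.8, -1.0]
gripper_width: 41.6
grasp_force: 61.1
```

Call:
{"api": "carry_out", "payload": {
  "motion": [
    [0,0,0,0,0,0,-1],
    [0,0,0,0,0,0,-1]
  ]
}}

```text
clock: 17.88
position: [565.7, 33.7, 192.5]
ee_rot: [-0.092, 0.996, -0.0, -0.0]
contact_force: [-0.4, -0.4, -0.6]
gripper_width: 41.6
grasp_force: 61.1
```

```bash
python3 - <<'E'
from h import *
s=read_state();print(s["gripper_width"],s["contact_force"],s["position"]); go([565,33.8,160],-2.967)
s=Cam("side")
cv2.imwrite("pics/over.png",cv2.resize(s.img[165:285,260:380],(600,600),interpolation=cv2.INTER_CUBIC))
E
```

```text
41.59267951706022 [-0.40118564 -0.40257292 -0.56424165] [565.66857085  33.66947631 192.45159318]
turn [ 0.    -0.001  0.009] shift [ 0.6  0.3 32.5] yaw now -2.958
```

View pics/over.png

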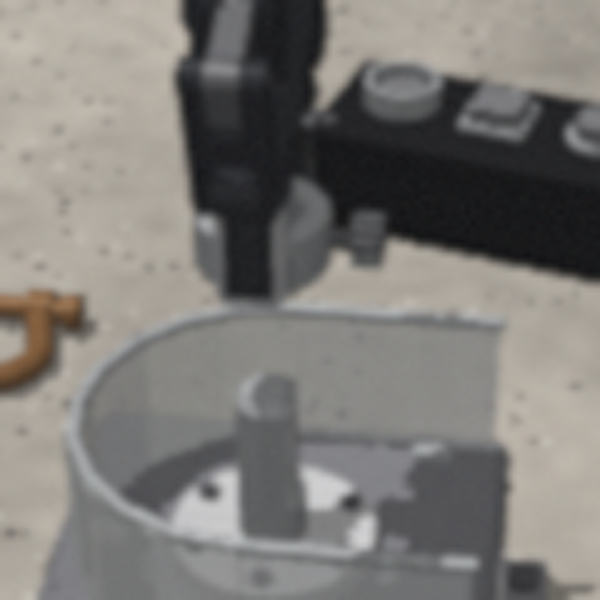

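```bash
python3 - <<'E'
from h import *
s=Cam("side")
for p in ([565,34,130],[565,34,189.7],[560,34,189.7],[565,39,189.7]): print(np.round(s.px(p),2), (np.array(s.px(p))-[260,165])*5)
go([565,34,160],-2.967)
E
```

```text
[313.41 241.97] [267.06389783 384.85430209]
[312.73 211.31] [263.66573522 231.5679684 ]
[315.74 211.83] [278.6947184 234.1569606]
[311.67 212.94] [258.36420699 239.69170883]
turn [ 0.    -0.     0.009] shift [ 0.7  0.4 32.6] yaw now -2.958
```

Collar and spindle line up in the side view: collar centre x≈264 against 263.7 predicted, spindle 268 against 267. The screw points out of the guard's opening. I'll lower it.

Call:
{"api": "carry_out", "payload": {
  "motion": [
    [0,0,0,0.5,0.3,20,-1],
    [0,0,0,0.5,0.3,40,-1],
    [0,0,0,0.5,0.3,46,-1],
    [0,0,0,0.5,0.3,46,-1],
    [0,0,0,0.5,0.3,46,-1]
  ]
}}

```text
clock: 18.6
position: [566.0, 34.1, 147.6]
ee_rot: [-0.091, 0.996, 0.0, 0.001]
contact_force: [1.1, -0.1, -1.0]
gripper_width: 41.7
grasp_force: 61.1
```

Call:
{"api": "carry_out", "payload": {
  "motion": [
    [0,0,0,0,0,2,-1],
    [0,0,0,0,0,4,-1],
    [0,0,0,0,0,6,-1],
    [0,0,0,0,0,7,-1],
    [0,0,0,0,0,7,-1]
  ]
}}

```text
clock: 19.23
position: [565.3, 34.0, 139.6]
ee_rot: [-0.091, 0.996, -0.0, -0.0]
contact_force: [-0.3, 0.1, -1.8]
gripper_width: 41.4
grasp_force: 61.1
```

Call:
{"api": "carry_out", "payload": {
  "motion": [
    [0,0,0,0,0,1.5,-1],
    [0,0,0,0,0,3,-1],
    [0,0,0,0,0,4.5,-1],
    [0,0,0,0,0,5,-1],
    [0,0,0,0,0,5,-1]
  ]
}}

```text
clock: 19.85
position: [565.3, 34.0, 134.6]
ee_rot: [-0.091, 0.996, 0.0, -0.0]
contact_force: [-1.3, 1.3, -1.1]
gripper_width: 41.5
grasp_force: 61.1
```

Call:
{"api": "carry_out", "payload": {
  "motion": [
    [0,0,0,0,0,2,-1],
    [0,0,0,0,0,4,-1],
    [0,0,0,0,0,6,-1],
    [0,0,0,0,0,8,-1],
    [0,0,0,0,0,8,-1]
  ]
}}

```text
clock: 20.48
position: [565.2, 34.0, 126.3]
ee_rot: [-0.091, 0.996, -0.0, -0.0]
contact_force: [-0.6, 1.0, -1.6]
gripper_width: 41.7
grasp_force: 61.0
```

Call:
{"api": "carry_out", "payload": {
  "motion": [
    [0,0,0,0,0,4,-1],
    [0,0,0,0,0,8,-1],
    [0,0,0,0,0,12,-1],
    [0,0,0,0,0,16,-1],
    [0,0,0,0,0,16.5,-1]
  ]
}}

```text
clock: 21.1
position: [565.2, 33.9, 109.7]
ee_rot: [-0.091, 0.996, -0.0, -0.0]
contact_force: [-2.0, 1.7, 0.1]
gripper_width: 41.4
grasp_force: 61.2
```

Call:
{"api": "carry_out", "payload": {
  "motion": [
    [0,0,0,0,0,0,-1],
    [0,0,0,0,0,0,-1],
    [0,0,0,0,0,0,-1]
  ]
}}

```text
clock: 21.48
position: [565.2, 33.9, 110.0]
ee_rot: [-0.091, 0.996, -0.0, -0.0]
contact_force: [-2.0, 2.0, -1.9]
gripper_width: 41.5
grasp_force: 61.0
```

```bash
python3 - <<'E'
from h import *
s=read_state();print({k:s[k] for k in("position","gripper_width","grasp_force","contact_force","wrist_torque")})
s=Cam("side")
cv2.imwrite("pics/final.png",cv2.resize(s.img[185:305,260:380],(600,600),interpolation=cv2.INTER_CUBIC))
E
```

```text
{'position': array([565.16152726,  33.92501616, 109.99642446]), 'gripper_width': 41.52224126297785, 'grasp_force': 60.98416121676564, 'contact_force': array([-2.0450459 ,  1.95262917, -1.87118113]), 'wrist_torque': array([ 0.46556633,  0.47263984, -0.06159177])}
```

View pics/final.png

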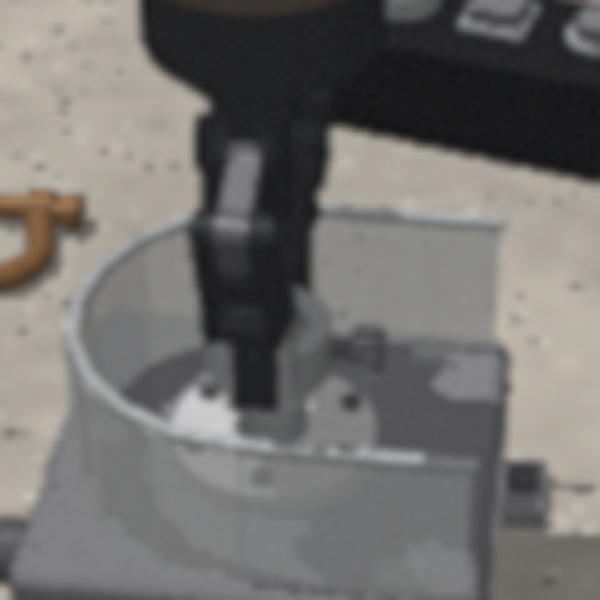

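The collar sits on the spindle at about (270,350), level and gripped, with its screw at (365,348) pointing out of the opening and clear of the cap. Forces are small, so I'm handing it in.

```bash
python3 -c "
from bench import *
print(job_done())"
```

```text
the job is handed in; nothing more can be done
None
```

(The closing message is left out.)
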